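# Close up the driver case

## Task

Close up the driver case: first push the upright orange flap down flat over the screwdrivers, then swing the blue lid over and press it fully shut. Only push, gently, with the fingertips or the outside of the fingers: do not take anything between the fingers or lift it, and leave the tools in the case and the things around it where they lie.

Things in the scene. Friction and masses are not known exactly. Their poses are not given: they have to be found in the camera images.
- case: driver case: open-topped grey plastic box, 150 mm along its own x, 130 mm along its own y, 40 mm high, walls 4 mm, standing on the bench on feet that do not slip (it cannot be moved). Origin: centre of its underside. The lid is hinged along its -y rim (which faces the robot's right or away from it, as the case is turned), the flap inside its +y wall; both hinge lines run along the case's x
- lid (a joint): angle of the blue lid in rad: 0 = shut, 1.57 = straight up, larger = leaning back away from the case, at most 2.25. A flat slab 150 x 130 x 12 mm; its stiff hinge (0.13 N m of friction) leaves it wherever it is put, it does not fall shut. Shut, its top is 52.5 mm above the bench, on a soft foam strip on the +y rim that gives about 1.5 mm at 10 N (reads just below 0 while pressed)
- lid_hinge (a point): middle of the lid's hinge line, on the case's -y rim, 40.5 mm above the bench, at the lid's inner face. Axes turn with the lid: x along the hinge, y from the hinge to the lid's free edge, z out of the lid's outer face (up when shut)
- lid_edge (a point): middle of the lid's free edge, on its outer face: 130 mm from the hinge line and 12 mm outward
- flap (a joint): angle of the orange flap in rad: 0 = folded flat inside the case, 1.57 = upright, at most 1.6. A panel 130 mm along its hinge, 70 mm from hinge to free edge, 5 mm thick, steel bits on its inner face; its stiff hinge (0.03 N m) leaves it where it is put. Upright it blocks the lid. Flat, its top is 35 mm above the bench, on soft foam ledges that give about 1.5 mm at 10 N (reads just below 0 while pressed)
- flap_hinge (a point): middle of the flap's hinge line, inside the case, 54 mm from the case's middle towards +y and 30 mm above the bench, at the flap's underside. Axes turn with the flap: x along the hinge, -y from the hinge to the flap's free edge, z out of its plain outer face (up when flat; towards the case's +y when upright)
- flap_edge (a point): middle of the flap's free edge, on its plain outer face: 70 mm from the hinge line and 5 mm outward
- driver_red: small red precision screwdriver, 78 mm long and 9 mm thick, lying loose in the case's tray along the case's x; origin at the middle of its underside
- driver_yellow: small yellow precision screwdriver, 78 mm long and 9 mm thick, lying loose in the case's tray along the case's x; origin at the middle of its underside
- driver_blue: small blue precision screwdriver, 78 mm long and 9 mm thick, lying loose in the case's tray along the case's x; origin at the middle of its underside
- brush: small brush with wooden handle, 90 mm long, 19 mm thick, lying loose in the case's tray; origin at the middle of its underside
- battery: flat black phone battery, 88 x 37 x 8 mm, loose on the bench; origin at the middle of its underside
- tweezers: steel tweezers with curved tips, 122 mm long, 9 mm high, loose on the bench; origin at the middle of its underside
- dish: round steel parts dish, 66 mm wide, 14 mm high, loose on the bench; origin at the middle of its underside

How it is judged:
By the outcome, as a careful person would: the job done as asked, in the order asked, and still so for the second after the job is handed in, with the robot touching nothing.
It also fails if it takes over 48 s, if anything falls off the work surface, if the arm or the gripper's body presses on something with over 40 N, if the wrist force passes 120 N, or if a joint passes its speed limit or range.

## Robot

A 6-joint arm with a two-finger parallel gripper is mounted at the origin on a cart in front of the work surface, level with it; the furniture and walls round the work are solid. World frame = base frame: x ahead of the robot, y to its left, z up, the work surface at z = 0. Lengths are in m, angles in rad, forces in N, time in s.
With the tool pointing down it reaches from about 0.3 to 0.775 m from the base axis. Payload 14.6 kg.
Tool frame: the origin (TCP) lies on the centre line of the jaws, within the pads' length; the fingertips stand ctrl.tcp_to_tips ahead of it and the grasp point (between the pads) lies 2 mm behind it (ctrl.tcp_to_tips is the distance from the TCP to the fingertips, in m); z points along the fingers, y is the line along which they close (so a half turn about z gives the same grasp; the last joint's range is limited). The gripper opens to 94 mm and grips with 3 to 60 N. Pads are 16 mm wide; open, the fingers measure 119 mm over their backs; the gripper's body (75 mm by 177 mm) begins 78 mm behind the grasp point.
Start: joints at [-1.357, 0.3, 1.521, -0, 1.321, -0.067], TCP at [0.152, -0.528, 0.183] pointing down, gripper open.
Joint ranges: [-3.03, 3.03], [-0.79, 2.21], [0.23, 2.52], [-1.04, 4.18], [0, 3.07], [-2.55, 2.55]. Speed limits (rad/s): [2.22, 2.22, 2.57, 3.14, 3.14, 3.14].

## Interface

Orientations are given as [roll, pitch, yaw] about the fixed x, y, z axes, in that order (R = Rz(yaw) Ry(pitch) Rx(roll)).
In Python, from station import telemetry, viewer, hand_in, ctrl gives the robot as it stands.
- The arm moves only by the tool step_arm, never from a script. Its argument "plan" is a list of rows, each an object of numbers: "dx", "dy", "dz": the shift along the tool's x, y, z scaled (see below); "rx", "ry", "rz": the turn, a rotation vector about the tool's x, y, z scaled (see below); "claw": the closure, from 0 (fully open) to 1 (shut). In form: [{"dx": .., "dy": .., "dz": .., "rx": .., "ry": .., "rz": .., "claw": ..}, ...]. A call has 1 to 10 rows; each row shifts and turns the commanded pose from where the row before left it, along the tool's axes as they then stand; what a row does not reach is not made up. The controller multiplies each number of a shift by 0.1 m and each number of a turn by 90 degrees. A row lasts 1/10 s, in which the tool goes at most 50 mm and 8.59 degrees, less where a joint would pass 70% of its speed; a pose out of reach is approached as far as the arm can. A call with a number of a shift or a turn outside -1 to 1 is refused whole. A call with a gripper value outside its range is refused whole. The fingers move at their own pace and stop on an object; "grip_force" is the grip in N (left out, the last holds). Time passes only in rows, so rows that do not move let the fingers close. It gives the time, the measured TCP pose, the force, the opening and the grip force at its end, in the units of the state.
- telemetry.get_obs(): the state, without advancing time (a new reading comes with each control period).
- viewer.camera(name): name is "scene" or "top" or "wrist"; returns a dict with "img" (480x640x3 uint8, red, green, blue), "z_map" (480x640 float32, m along the optical axis (not along the pixel's ray), 0 where there is no reading), "fx", "fy", "cx", "cy" (pixels), "dist" ([k1, k2, p1, p2, k3] as OpenCV has them; the pictures are not rectified), "R" (3x3) and "t" (3): a world point X has camera coordinates R X + t; the wrist camera has in their place "tool_from_camera" (4x4, takes a point from camera to tool coordinates, whose origin is the TCP and whose axes are the flange's). Camera axes: x right, y down, z forward; pixel columns grow to the right and rows downward; lengths in m; the calibration is good to about 2 mm. A picture is of the moment at which its call begins: read the wrist's pose just before it.
- hand_in(): hands the job in; it is judged then, once.
Trained networks look in a picture, given as the dict that the camera call returned (one of the last four; its "shot" number tells which), for a name from the list of things; names that differ only in an ending like _2 or _b are one class to them, and where a whole thing is asked for, a point or a joint stands for the part that bears it (a point fixed in the world has none). Each returns a list of dicts, best first, with "score" (0 to 1); they miss things now and then, are a little off and sometimes report something else, mostly with a low value. They report only what shows in the picture. A call takes as long as a camera call.
- viewer.recognise(target, picture): "rect" ([left, top, right, bottom] in pixels, round what is visible of it).
The state is a dict: "time_s": time; "qpos": joint angles; "joint_vel": joint speeds; "tau": joint torques, N m; "ee_pos": TCP position; "eef_rot": TCP orientation; "force": force on the tool from outside, world axes, zero at the start; "moment": the same for the moment, N m; "grip_width": finger opening in m; "grip_force": force on a finger pad.
Only numpy, scipy, OpenCV 4.12 (cv2) and the standard library are available. Lean on these libraries where they do the work, as an engineer would, in place of code of your own. Each camera call takes 0.05 s, during which the arm holds its last target. There are 200 camera calls.

## Working session

There is one attempt and no reset: what is moved stays moved. The work goes in short steps, Python scripts to look and compute and a tool call to move; the robot and the scene stay as the last step left them, time stands still between calls to the robot, and variables do not carry over. Pictures are saved under pics/ and viewed, at most 10 in all, crops included, and the job is handed in when it is done.

Besides the shell and the picture viewer there is one more tool, called after "Request:" as name(argument=value, ...), one argument or row to a line, values as JSON. step_arm: Moves the arm, as the interface text tells. Shifts and turns lie within -1 to 1; 1 stands for 0.1 m of shift or 90 degrees of turn. Its arguments: {"type":"object","properties":{"plan":{"type":"array"},"grip_force":{"type":"number"}},"required":["plan"]}

```bash
mkdir -p pics
cat > h.py <<'E'
from station import telemetry, viewer, hand_in, ctrl
import numpy as np, cv2
from scipy.spatial.transform import Rotation as Ro
def cloud(p):
    K=np.array([[p['fx'],0,p['cx']],[0,p['fy'],p['cy']],[0,0,1]])
    h,w=p['z_map'].shape
    u,v=np.meshgrid(np.arange(w),np.arange(h))
    n=cv2.undistortPoints(np.stack([u,v],-1).reshape(-1,1,2).astype(float),K,np.array(p['dist'])).reshape(h,w,2)
    z=p['z_map']; c=np.dstack([n*z[...,None],z])
    X=(c-np.array(p['t']))@np.array(p['R'])
    X[z==0]=np.nan
    return X
E
python3 - <<'E'
from h import *
o=telemetry.get_obs(); print(o['time_s'],o['ee_pos'],o['eef_rot'],o['force'],ctrl.tcp_to_tips)
for n in ('scene','top'):
    p=viewer.camera(n); cv2.imwrite(f'pics/{n}.png',p['img'][...,::-1]); X=cloud(p); np.save(n+'.npy',X); np.save(n+'_img.npy',p['img'])
    for t in ('case','lid','flap','dish','battery','tweezers','brush'):
        r=viewer.recognise(t,p)
        if r:
            a=np.array(r[0]['rect']).astype(int); P=X[a[1]:a[3],a[0]:a[2]].reshape(-1,3)
            print(n,t,round(r[0]['score'],2),a,X[(a[1]+a[3])//2,(a[0]+a[2])//2].round(3))
E
```

```text
0.0 [ 0.15234763 -0.52816829  0.18268706] [-3.14042230e+00 -4.62812627e-05  2.80844807e-01] [-0.8342425  -0.09491468  0.47659361] 0.017
scene case 0.75 [231 182 321 328] [0.557 0.185 0.039]
scene lid 0.65 [231 181 316 257] [0.589 0.172 0.099]
scene flap 0.89 [231 276 317 314] [0.452 0.235 0.069]
scene dish 0.3 [232 179 322 328] [0.558 0.183 0.043]
scene battery 0.59 [374 244 403 284] [ 0.457 -0.002  0.009]
scene tweezers 0.67 [454 245 477 267] [ 0.405 -0.151  0.001]
scene brush 0.65 [253 265 301 279] [0.534 0.196 0.02 ]
top case 0.8 [210 160 317 298] [nan nan nan]
top lid 0.87 [237 161 318 232] [0.595 0.163 0.112]
top flap 0.58 [211 257 281 293] [0.454 0.222 0.101]
top dish 0.64 [262 156 289 179] [0.675 0.182 0.002]
top battery 0.68 [359 247 384 298] [ 0.455 -0.009  0.007]
top tweezers 0.65 [425 299 431 304] [ 0.396 -0.12   0.007]
top brush 0.7 [250 225 293 248] [0.53  0.188 0.023]
```

View pics/scene.png

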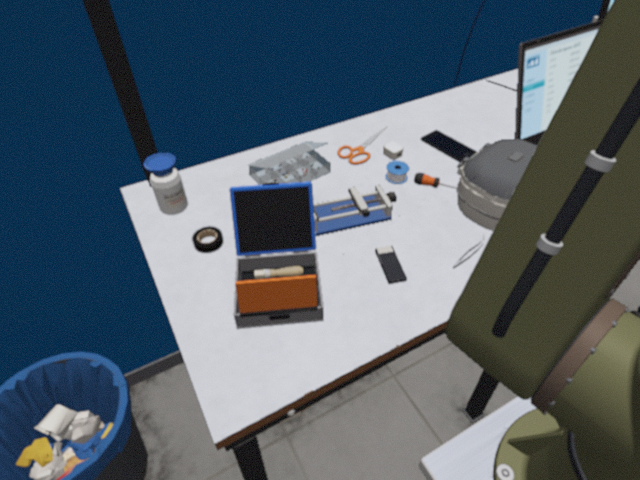

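View pics/top.png

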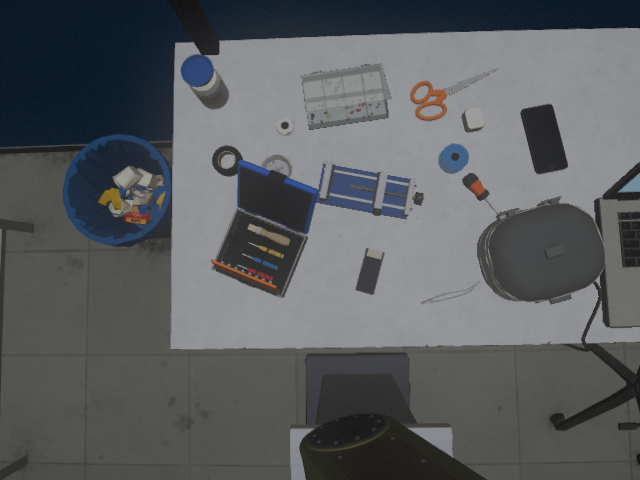

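The scene shows the flap (orange, about 277,295) on the robot side of the case and the lid leaning away (275,218). The dish is behind the lid at about (276,165) in the top view. Next I fit the geometry.

Run:
```python
from h import *
for n,rf,rl in (('scene',(228,272,322,318),(228,178,320,260)),('top',(205,252,285,298),(232,156,322,236))):
    X=np.load(n+'.npy'); I=np.load(n+'_img.npy'); H=cv2.cvtColor(I,cv2.COLOR_RGB2HSV)
    def sel(r,m):
        M=np.zeros(m.shape,bool); M[r[1]:r[3],r[0]:r[2]]=1
        P=X[M&m]; return P[np.isfinite(P).all(1)]
    F=sel(rf,(H[...,0]<16)&(H[...,1]>150)&(H[...,2]>90))
    L=sel(rl,((H[...,0]>100)&(H[...,0]<125)&(H[...,1]>150)&(H[...,2]>80))|(H[...,2]<60))
    L=L[L[:,2]>0.045]; F=F[F[:,2]>0.03]
    for nm,P in (('flap',F),('lid',L)):
        for _ in range(3):
            c=P.mean(0); w,v=np.linalg.eigh(np.cov((P-c).T)); d=abs((P-c)@v[:,0]); P=P[d<max(.004,2*np.sqrt(w[0]))]
        nrm=v[:,0]; nrm=nrm*np.sign(nrm[0]); hd=np.cross([0,0,1],nrm); hd/=np.linalg.norm(hd)
        s=(P-c)@hd; print(n,nm,len(P),'c',c.round(4),'n',nrm.round(3),'hd',hd.round(3),'yaw',np.degrees(np.arctan2(hd[1],hd[0])).round(1),'ext',np.percentile(s,[1,99]).round(4),'z',np.percentile(P[:,2],[1,99]).round(4),'sd',np.sqrt(w[0]).round(4))
    # rim of case: points z~0.04
    R=X[rf[1]-60:rf[3]+20,rl[0]-30:rl[2]+10].reshape(-1,3); R=R[np.isfinite(R).all(1)]; R=R[(abs(R[:,2]-.04)<.003)&(R[:,0]<.6)&(R[:,0]>.38)&(R[:,1]>.08)&(R[:,1]<.35)]
    if len(R): print('rim',len(R),cv2.minAreaRect(R[:,:2].astype(np.float32)*1000), cv2.boxPoints(cv2.minAreaRect(R[:,:2].astype(np.float32)*1000)).round(0).tolist())
```

```text
scene flap 2417 c [0.4501 0.23   0.0705] n [ 0.905 -0.387 -0.176] hd [ 0.393  0.919 -0.   ] yaw 66.8 ext [-0.063  0.062] z [0.0373 0.1006] sd 0.001
scene lid 5098 c [0.5902 0.1707 0.0998] n [ 0.783 -0.336 -0.523] hd [ 0.394  0.919 -0.   ] yaw 66.8 ext [-0.071   0.0701] z [0.0467 0.1502] sd 0.0014
rim 1014 ((532.977783203125, 192.76353454589844), (153.5607452392578, 211.3675079345703), 66.38809204101562) [[405.0, 165.0], [599.0, 80.0], [661.0, 221.0], [467.0, 305.0]]
top flap 173 c [0.4565 0.2274 0.0991] n [ 0.884 -0.378  0.275] hd [ 0.393  0.92  -0.   ] yaw 66.9 ext [-0.0613  0.0631] z [0.0952 0.1017] sd 0.0013
top lid 2967 c [0.5926 0.1699 0.1035] n [ 0.781 -0.334 -0.527] hd [ 0.393  0.919 -0.   ] yaw 66.8 ext [-0.0662  0.0673] z [0.0488 0.1532] sd 0.0011
rim 619 ((533.8106689453125, 193.71676635742188), (152.53407287597656, 212.37730407714844), 65.57389831542969) [[406.0, 168.0], [599.0, 80.0], [662.0, 219.0], [469.0, 307.0]]
```

Run:
```python
from h import *
X=np.load('top.npy').reshape(-1,3); X=X[np.isfinite(X).all(1)]
for y in np.arange(-.6,.4,.1):
    r=[]
    for x in np.arange(.1,.9,.1):
        P=X[(abs(X[:,0]-x-.05)<.05)&(abs(X[:,1]-y-.05)<.05)]
        r.append(round(float(P[:,2].max()),2) if len(P) else None)
    print('y',round(y,1),r)
p=viewer.camera('wrist'); print(np.array(p['tool_from_camera']).round(3)); print(telemetry.get_obs()['qpos'])
```

```text
y -0.6 [-0.75, None, 0.03, 0.03, 0.07, 0.09, 0.01, 0.0]
y -0.5 [-0.75, 0.01, 0.02, 0.12, 0.12, 0.15, 0.01, 0.01]
y -0.4 [-0.75, None, 0.1, 0.14, 0.13, 0.01, 0.01, 0.0]
y -0.3 [-0.75, None, 0.1, 0.14, 0.13, 0.03, 0.03, 0.01]
y -0.2 [0.0, None, 0.01, 0.01, 0.05, 0.04, 0.03, 0.01]
y -0.1 [0.0, 0.44, 0.0, 0.01, 0.05, 0.05, 0.08, 0.07]
y -0.0 [0.32, 0.4, 0.0, 0.01, 0.15, 0.15, 0.08, 0.07]
y 0.1 [0.29, 0.29, 0.0, 0.1, 0.15, 0.16, 0.08, 0.06]
y 0.2 [-0.75, None, 0.01, 0.1, 0.1, 0.15, 0.02, 0.12]
y 0.3 [-0.75, None, 0.0, 0.04, 0.01, 0.02, 0.02, 0.12]
[[ 0.    -0.965 -0.261  0.076]
 [ 1.     0.     0.     0.001]
 [-0.    -0.261  0.965 -0.202]
 [ 0.     0.     0.     1.   ]]
[-1.35658635e+00  2.99912697e-01  1.52101547e+00 -2.46991105e-05
  1.32067162e+00 -6.65954345e-02]
```

Request:
step_arm(
  plan=[
    {"dz":-0.4,"claw":1},
    {"dz":-0.4,"claw":1},
    {"dz":-0.4,"claw":1},
  ],
  grip_force=10,
)

```text
$.plan[0]: bad value
```

Request:
step_arm(
  plan=[
    {"dx":0,"dy":0,"dz":-0.4,"rx":0,"ry":0,"rz":0,"claw":1},
    {"dx":0,"dy":0,"dz":-0.4,"rx":0,"ry":0,"rz":0,"claw":1},
    {"dx":0,"dy":0,"dz":-0.4,"rx":0,"ry":0,"rz":0,"claw":1},
  ],
  grip_force=10,
)

```text
time_s: 1.15
ee_pos: [0.1524, -0.5282, 0.3048]
eef_rot: [-3.141, 0.0, 0.281]
force: [1.9, -0.2, -0.1]
grip_width: 0.0733
grip_force: 0.0
```

Request:
step_arm(
  plan=[
    {"dx":0.34,"dy":-0.35,"dz":0,"rx":0,"ry":0,"rz":0,"claw":1},
    {"dx":0.34,"dy":-0.35,"dz":0,"rx":0,"ry":0,"rz":0,"claw":1},
    {"dx":0.34,"dy":-0.35,"dz":0,"rx":0,"ry":0,"rz":0,"claw":1},
    {"dx":0.34,"dy":-0.35,"dz":0,"rx":0,"ry":0,"rz":0,"claw":1},
    {"dx":0.34,"dy":-0.35,"dz":0,"rx":0,"ry":0,"rz":0,"claw":1},
    {"dx":0.34,"dy":-0.35,"dz":0,"rx":0,"ry":0,"rz":0,"claw":1},
    {"dx":0.34,"dy":-0.35,"dz":0,"rx":0,"ry":0,"rz":0,"claw":1},
    {"dx":0.34,"dy":-0.35,"dz":0,"rx":0,"ry":0,"rz":0,"claw":1},
    {"dx":0.34,"dy":-0.35,"dz":0,"rx":0,"ry":0,"rz":0,"claw":1},
    {"dx":0.34,"dy":-0.35,"dz":0,"rx":0,"ry":0,"rz":0,"claw":1},
  ],
)

```text
time_s: 2.15
ee_pos: [0.3825, -0.096, 0.3036]
eef_rot: [3.141, -0.001, 0.281]
force: [0.4, -0.9, -0.1]
grip_width: 0.0008
grip_force: 0.0
```

Request:
step_arm(
  plan=[
    {"dx":0,"dy":0,"dz":0,"rx":0,"ry":0,"rz":-0.095,"claw":1},
    {"dx":0,"dy":0,"dz":0,"rx":0,"ry":0,"rz":-0.095,"claw":1},
    {"dx":0,"dy":0,"dz":0,"rx":0,"ry":0,"rz":-0.095,"claw":1},
    {"dx":0,"dy":0,"dz":0,"rx":0,"ry":0,"rz":-0.095,"claw":1},
    {"dx":0,"dy":0,"dz":0,"rx":0,"ry":0,"rz":-0.095,"claw":1},
    {"dx":0,"dy":0,"dz":0,"rx":0,"ry":0,"rz":-0.095,"claw":1},
    {"dx":0,"dy":0,"dz":0,"rx":0,"ry":0,"rz":-0.095,"claw":1},
    {"dx":0,"dy":0,"dz":0,"rx":0,"ry":0,"rz":-0.095,"claw":1},
    {"dx":0,"dy":0,"dz":0,"rx":0,"ry":0,"rz":-0.095,"claw":1},
    {"dx":0,"dy":0,"dz":0,"rx":0,"ry":0,"rz":-0.095,"claw":1},
  ],
)

```text
time_s: 3.15
ee_pos: [0.3821, -0.0979, 0.3034]
eef_rot: [3.141, 0.0, 1.779]
force: [0.8, 0.0, 0.4]
grip_width: 0.0004
grip_force: 0.0
```

Request:
step_arm(
  plan=[
    {"dx":0,"dy":0,"dz":0,"rx":0,"ry":0,"rz":-0.095,"claw":1},
    {"dx":0,"dy":0,"dz":0,"rx":0,"ry":0,"rz":-0.095,"claw":1},
    {"dx":0,"dy":0,"dz":0,"rx":0,"ry":0,"rz":-0.095,"claw":1},
    {"dx":0,"dy":0,"dz":0,"rx":0,"ry":0,"rz":-0.095,"claw":1},
    {"dx":0,"dy":0,"dz":0,"rx":0,"ry":0,"rz":-0.095,"claw":1},
    {"dx":0,"dy":0,"dz":0,"rx":0,"ry":0,"rz":-0.088,"claw":1},
    {"dx":0,"dy":0,"dz":0,"rx":0,"ry":0,"rz":0,"claw":1},
  ],
)

```text
time_s: 3.85
ee_pos: [0.3821, -0.0979, 0.3033]
eef_rot: [3.142, 0.0, 2.66]
force: [-0.9, 0.8, 0.9]
grip_width: 0.0003
grip_force: 0.0
```

Request:
step_arm(
  plan=[
    {"dx":0,"dy":0,"dz":0,"rx":0,"ry":0,"rz":-0.049,"claw":1},
    {"dx":0.134,"dy":0.41,"dz":0,"rx":0,"ry":0,"rz":0,"claw":1},
    {"dx":0.134,"dy":0.41,"dz":0,"rx":0,"ry":0,"rz":0,"claw":1},
    {"dx":0.134,"dy":0.41,"dz":0,"rx":0,"ry":0,"rz":0,"claw":1},
    {"dx":0.134,"dy":0.41,"dz":0,"rx":0,"ry":0,"rz":0,"claw":1},
    {"dx":0.134,"dy":0.41,"dz":0,"rx":0,"ry":0,"rz":0,"claw":1},
    {"dx":0.134,"dy":0.41,"dz":0,"rx":0,"ry":0,"rz":0,"claw":1},
    {"dx":0.134,"dy":0.41,"dz":0,"rx":0,"ry":0,"rz":0,"claw":1},
    {"dx":0.134,"dy":0.41,"dz":0,"rx":0,"ry":0,"rz":0,"claw":1},
    {"dx":0,"dy":0,"dz":0,"rx":0,"ry":0,"rz":0,"claw":1},
  ],
)

```text
time_s: 4.85
ee_pos: [0.4131, 0.2492, 0.3024]
eef_rot: [-3.141, -0.001, 2.734]
force: [-0.7, -0.4, -0.5]
grip_width: 0.0003
grip_force: 0.0
```

Request:
step_arm(
  plan=[
    {"dx":0,"dy":0,"dz":0.4,"rx":0,"ry":0,"rz":0,"claw":1},
    {"dx":0,"dy":0,"dz":0.4,"rx":0,"ry":0,"rz":0,"claw":1},
    {"dx":0,"dy":0,"dz":0.4,"rx":0,"ry":0,"rz":0,"claw":1},
    {"dx":0,"dy":0,"dz":0.4,"rx":0,"ry":0,"rz":0,"claw":1},
    {"dx":0,"dy":0,"dz":0.4,"rx":0,"ry":0,"rz":0,"claw":1},
    {"dx":0,"dy":0,"dz":0,"rx":0,"ry":0,"rz":0,"claw":1},
  ],
)

```text
time_s: 5.45
ee_pos: [0.4114, 0.244, 0.0994]
eef_rot: [-3.136, -0.005, 2.731]
force: [-0.4, 0.6, 1.1]
grip_width: 0.0002
grip_force: 0.0
```

Run:
```python
from h import *
p=viewer.camera('scene'); cv2.imwrite('pics/a.png',cv2.resize(p['img'][150:350,180:420,::-1],None,fx=3,fy=3))
```

```text
(no output)
```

View pics/a.png

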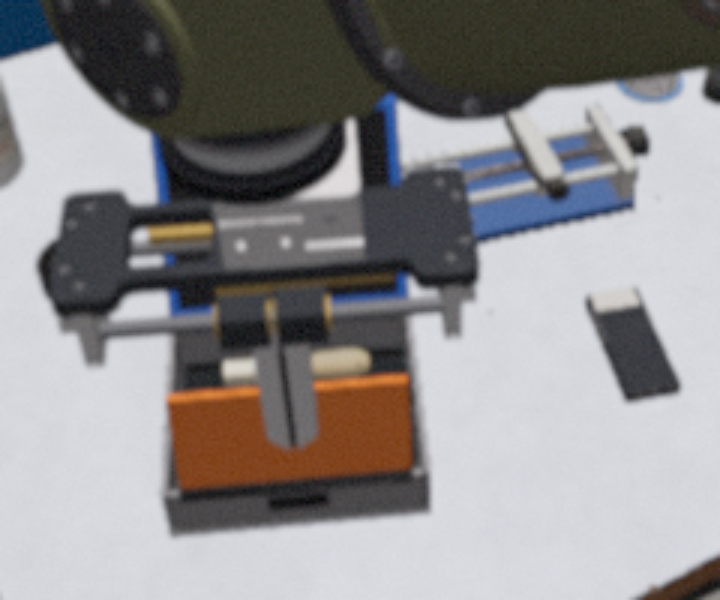

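The fingers (tip at about 290,440) are in front of the upright flap, near its middle and clear of it. Now I push along the arc.

Request:
step_arm(
  plan=[
    {"dx":-0.18,"dy":0,"dz":0,"rx":0,"ry":0,"rz":0,"claw":1},
    {"dx":-0.17,"dy":0,"dz":0,"rx":0,"ry":0,"rz":0,"claw":1},
    {"dx":-0.09,"dy":0,"dz":0.01,"rx":0,"ry":0,"rz":0,"claw":1},
    {"dx":-0.09,"dy":0,"dz":0.02,"rx":0,"ry":0,"rz":0,"claw":1},
    {"dx":-0.08,"dy":0,"dz":0.055,"rx":0,"ry":0,"rz":0,"claw":1},
    {"dx":-0.08,"dy":0,"dz":0.055,"rx":0,"ry":0,"rz":0,"claw":1},
    {"dx":-0.055,"dy":0,"dz":0.08,"rx":0,"ry":0,"rz":0,"claw":1},
    {"dx":-0.055,"dy":0,"dz":0.075,"rx":0,"ry":0,"rz":0,"claw":1},
    {"dx":-0.033,"dy":0,"dz":0.09,"rx":0,"ry":0,"rz":0,"claw":1},
    {"dx":0,"dy":0,"dz":0,"rx":0,"ry":0,"rz":0,"claw":1},
  ],
)

```text
time_s: 6.5
ee_pos: [0.4896, 0.2124, 0.0632]
eef_rot: [-3.14, -0.002, 2.734]
force: [0.3, -0.6, 0.2]
grip_width: 0.0006
grip_force: 0.0
```

Request:
step_arm(
  plan=[
    {"dx":-0.01,"dy":0,"dz":0.05,"rx":0,"ry":0,"rz":0,"claw":1},
    {"dx":0,"dy":0,"dz":0.03,"rx":0,"ry":0,"rz":0,"claw":1},
    {"dx":0,"dy":0,"dz":0,"rx":0,"ry":0,"rz":0,"claw":1},
  ],
)

```text
time_s: 6.8
ee_pos: [0.4907, 0.2124, 0.0565]
eef_rot: [-3.141, -0.0, 2.735]
force: [0.4, -0.7, 0.4]
grip_width: 0.0009
grip_force: 0.0
```

Request:
step_arm(
  plan=[
    {"dx":0,"dy":0,"dz":0.03,"rx":0,"ry":0,"rz":0,"claw":1},
    {"dx":0,"dy":0,"dz":0.02,"rx":0,"ry":0,"rz":0,"claw":1},
    {"dx":0,"dy":0,"dz":0,"rx":0,"ry":0,"rz":0,"claw":1},
  ],
)

```text
time_s: 7.1
ee_pos: [0.4909, 0.2123, 0.0515]
eef_rot: [-3.141, -0.0, 2.734]
force: [1.0, 0.3, -0.3]
grip_width: 0.0004
grip_force: 0.0
```

Request:
step_arm(
  plan=[
    {"dx":0,"dy":0,"dz":0.01,"rx":0,"ry":0,"rz":0,"claw":1},
    {"dx":0,"dy":0,"dz":0,"rx":0,"ry":0,"rz":0,"claw":1},
  ],
)

```text
time_s: 7.3
ee_pos: [0.491, 0.2123, 0.0507]
eef_rot: [-3.142, -0.0, 2.734]
force: [0.4, -0.4, -0.8]
grip_width: 0.0005
grip_force: 0.0
```

Request:
step_arm(
  plan=[
    {"dx":0,"dy":0,"dz":0.01,"rx":0,"ry":0,"rz":0,"claw":1},
    {"dx":0,"dy":0,"dz":0,"rx":0,"ry":0,"rz":0,"claw":1},
  ],
)

```text
time_s: 7.5
ee_pos: [0.4909, 0.2123, 0.0497]
eef_rot: [-3.142, -0.0, 2.734]
force: [-0.9, -0.4, -0.1]
grip_width: 0.0004
grip_force: 0.0
```

Run:
```python
from h import *
p=viewer.camera('scene'); cv2.imwrite('pics/b.png',cv2.resize(p['img'][150:350,180:420,::-1],None,fx=3,fy=3))
```

```text
(no output)
```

View pics/b.png

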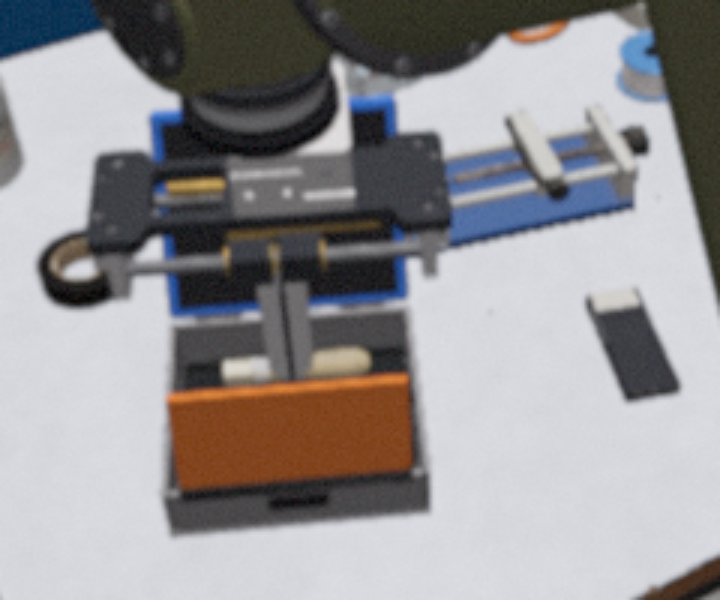

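The picture shows the fingers behind the upright flap at (290,370), so they went over or past it without moving it. I check the projected tip and the flap position.

Run:
```python
from h import *
p=viewer.camera('scene')
K=np.array([[p['fx'],0,p['cx']],[0,p['fy'],p['cy']],[0,0,1]])
def pj(x): 
    q=cv2.projectPoints(np.array([x],float),cv2.Rodrigues(np.array(p['R']))[0],np.array(p['t']),K,np.array(p['dist']))[0].ravel(); return q.round(1),((q-[180,150])*3).round(0)
print('cam',-np.array(p['R']).T@p['t'])
print('tip a',pj((.4114,.244,.0824)),'tip b',pj((.4909,.2123,.0327)))
X=cloud(p); H=cv2.cvtColor(p['img'],cv2.COLOR_RGB2HSV)
M=(H[...,0]<16)&(H[...,1]>150)&(H[...,2]>90); M[:270]=0;M[320:]=0;M[:,:228]=0;M[:,325:]=0
F=X[M]; F=F[np.isfinite(F).all(1)]; C=np.array([.4975,.2105]); cy=np.array([-.919,.394]); cx=np.array([.394,.919])
s=(F[:,:2]-C)@cy; 
for lo in np.arange(.03,.11,.01):
    k=(F[:,2]>lo)&(F[:,2]<=lo+.01); print(lo.round(2),k.sum(),np.median(s[k]).round(4) if k.any() else None)
# finger depth pixels in the crop
for u,v in ((273,265),(280,272),(276,258),(282,262)): 
    x=X[v,u]; print((u,v),x.round(3),'s',((x[:2]-C)@cy).round(4),'l',((x[:2]-C)@cx).round(4))
```

```text
cam [0.01319635 0.38158366 0.65911791]
tip a (array([278.6, 310.1]), array([296., 480.])) tip b (array([278.1, 287.1]), array([294., 411.]))
0.03 113 0.0568
0.04 348 0.0558
0.05 351 0.054
0.06 367 0.0524
0.07 369 0.0505
0.08 368 0.0489
0.09 460 0.0468
0.1 59 0.0457
(273, 265) [0.484 0.219 0.102] s 0.0153 l 0.0024
(280, 272) [0.48  0.21  0.083] s 0.0157 l -0.0077
(276, 258) [0.481 0.213 0.119] s 0.0158 l -0.0038
(282, 262) [0.478 0.205 0.107] s 0.0156 l -0.0128
```

Request:
step_arm(
  plan=[
    {"dx":0,"dy":0,"dz":-0.4,"rx":0,"ry":0,"rz":0,"claw":1},
    {"dx":0,"dy":0,"dz":-0.4,"rx":0,"ry":0,"rz":0,"claw":1},
    {"dx":0.3,"dy":0,"dz":0,"rx":0,"ry":0,"rz":0,"claw":1},
    {"dx":0.3,"dy":0,"dz":0,"rx":0,"ry":0,"rz":0,"claw":1},
    {"dx":0.3,"dy":0,"dz":0,"rx":0,"ry":0,"rz":0,"claw":1},
    {"dx":0,"dy":0,"dz":0,"rx":0,"ry":0,"rz":0,"claw":1},
  ],
)

```text
time_s: 8.2
ee_pos: [0.4062, 0.2489, 0.13]
eef_rot: [3.141, -0.0, 2.736]
force: [-0.7, 0.2, -0.3]
grip_width: 0.0004
grip_force: 0.0
```

Run:
```python
from h import *
o=telemetry.get_obs(); e=o['ee_pos']; print(e)
for n in ('scene','top'):
    p=viewer.camera(n); X=cloud(p).reshape(-1,3); X=X[np.isfinite(X).all(1)]
    cy=np.array([-.919,.394]); cx=np.array([.394,.919])
    s=(X[:,:2]-e[:2])@cy; l=(X[:,:2]-e[:2])@cx
    P=(abs(s)<.014)&(abs(l)<.014)
    print(n,np.sort(X[P][:,2])[::15].round(3), [ (round(a,3),int((P&(abs(X[:,2]-e[2]-a)<.005)).sum()), s[P&(abs(X[:,2]-e[2]-a)<.005)].mean().round(4)) for a in np.arange(-.04,.06,.01)])
```

```text
[0.40616565 0.24890148 0.13002221]
scene [-0.002 -0.001 -0.001 -0.001 -0.    -0.    -0.     0.     0.     0.
  0.     0.001  0.001  0.001  0.001  0.002  0.002  0.154  0.157  0.16
  0.162  0.164  0.167  0.168  0.169  0.171  0.172  0.174  0.176  0.178
  0.18   0.182  0.183  0.185  0.187  0.188  0.19   0.191  0.193  0.195
  0.196  0.198  0.2    0.201  0.203  0.204  0.206  0.208  0.209  0.211
  0.212  0.213  0.215  0.217  0.218  0.22   0.221  0.221  0.223  0.225
  0.226  0.228  0.231  0.259  0.457  0.458  0.458  0.459  0.459  0.459
  0.459  0.459  0.459  0.459  0.459  0.459  0.459  0.46   0.46   0.46
  0.46   0.46   0.46   0.46   0.46   0.46 ] [(np.float64(-0.04), 0, np.float64(nan)), (np.float64(-0.03), 0, np.float64(nan)), (np.float64(-0.02), 0, np.float64(nan)), (np.float64(-0.01), 0, np.float64(nan)), (np.float64(0.0), 0, np.float64(nan)), (np.float64(0.01), 0, np.float64(nan)), (np.float64(0.02), 8, np.float64(0.008)), (np.float64(0.03), 65, np.float64(0.0091)), (np.float64(0.04), 90, np.float64(0.0086)), (np.float64(0.05), 84, np.float64(0.0091))]
top [-0.005 -0.002 -0.002 -0.001 -
[... 205 characters left out ...]
 0.458  0.458  0.458  0.459  0.459  0.459  0.459
  0.459  0.459  0.459  0.459  0.459  0.459  0.459  0.459  0.459  0.459
  0.459  0.459  0.459  0.46   0.46   0.46   0.46   0.46   0.46   0.46
  0.46   0.46   0.461] [(np.float64(-0.04), 0, np.float64(nan)), (np.float64(-0.03), 0, np.float64(nan)), (np.float64(-0.02), 0, np.float64(nan)), (np.float64(-0.01), 0, np.float64(nan)), (np.float64(0.0), 0, np.float64(nan)), (np.float64(0.01), 0, np.float64(nan)), (np.float64(0.02), 0, np.float64(nan)), (np.float64(0.03), 0, np.float64(nan)), (np.float64(0.04), 0, np.float64(nan)), (np.float64(0.05), 0, np.float64(nan))]<stdin>:8: RuntimeWarning: Mean of empty slice.
  ret = ret.dtype.type(ret / rcount)
```

Run:
```python
from h import *
e=telemetry.get_obs()['ee_pos']
p=viewer.camera('scene'); X=cloud(p)
K=np.array([[p['fx'],0,p['cx']],[0,p['fy'],p['cy']],[0,0,1]])
cy=np.array([-.919,.394,0])
for a in (-.02,-.01,0,.01,.02,.03):
    q=cv2.projectPoints((e+cy*.008+[0,0,a])[None],cv2.Rodrigues(np.array(p['R']))[0],np.array(p['t']),K,np.array(p['dist']))[0].ravel(); print(a,q.round(1))
u=int(q[0])
for v in range(int(q[1])-4,int(q[1])+30): print(v,[tuple(X[v,u+k].round(3)) for k in (-3,3)],p['img'][v,u-3],p['img'][v,u+3])
cv2.imwrite('pics/c.png',cv2.resize(p['img'][200:320,200:360,::-1],None,fx=5,fy=5,interpolation=cv2.INTER_NEAREST))
```

```text
-0.02 [275.7 306. ]
-0.01 [275.2 301.9]
0 [274.6 297.8]
0.01 [274.  293.5]
0.02 [273.5 289.2]
0.03 [272.9 284.8]
280 [(np.float64(0.401), np.float64(0.256), np.float64(0.174)), (np.float64(0.399), np.float64(0.248), np.float64(0.171))] [109 108 108] [102 101 101]
281 [(np.float64(0.402), np.float64(0.256), np.float64(0.171)), (np.float64(0.399), np.float64(0.248), np.float64(0.169))] [112 109 110] [104 101 102]
282 [(np.float64(0.4), np.float64(0.257), np.float64(0.17)), (np.float64(0.397), np.float64(0.249), np.float64(0.17))] [110 108 111] [99 95 99]
283 [(np.float64(0.402), np.float64(0.256), np.float64(0.167)), (np.float64(0.398), np.float64(0.249), np.float64(0.166))] [111 109 110] [93 92 92]
284 [(np.float64(0.402), np.float64(0.256), np.float64(0.164)), (np.float64(0.399), np.float64(0.249), np.float64(0.163))] [106 106 107] [91 91 92]
285 [(np.float64(0.403), np.float64(0.256), np.float64(0.16)), (np.float64(0.397), np.float64(0.25), np.float64(0.162))] [112 112 110] [80 79 83]
286 [(np.float64(0.402), np.float64(0.257), np.float64(0.159)), (np.float64(0.401), np.float64(0.24
[... 3379 characters left out ...]
 np.float64(0.246), np.float64(0.037)), (np.float64(0.446), np.float64(0.238), np.float64(0.04))] [124  67  39] [111  60  33]
310 [(np.float64(0.451), np.float64(0.247), np.float64(0.036)), (np.float64(0.445), np.float64(0.239), np.float64(0.039))] [98 57 35] [83 55 48]
311 [(np.float64(0.446), np.float64(0.249), np.float64(0.041)), (np.float64(0.442), np.float64(0.24), np.float64(0.04))] [67 48 47] [45 43 44]
312 [(np.float64(0.445), np.float64(0.249), np.float64(0.039)), (np.float64(0.441), np.float64(0.24), np.float64(0.038))] [41 38 40] [39 42 41]
313 [(np.float64(0.444), np.float64(0.25), np.float64(0.039)), (np.float64(0.44), np.float64(0.241), np.float64(0.037))] [34 27 31] [43 44 40]
```

View pics/c.png

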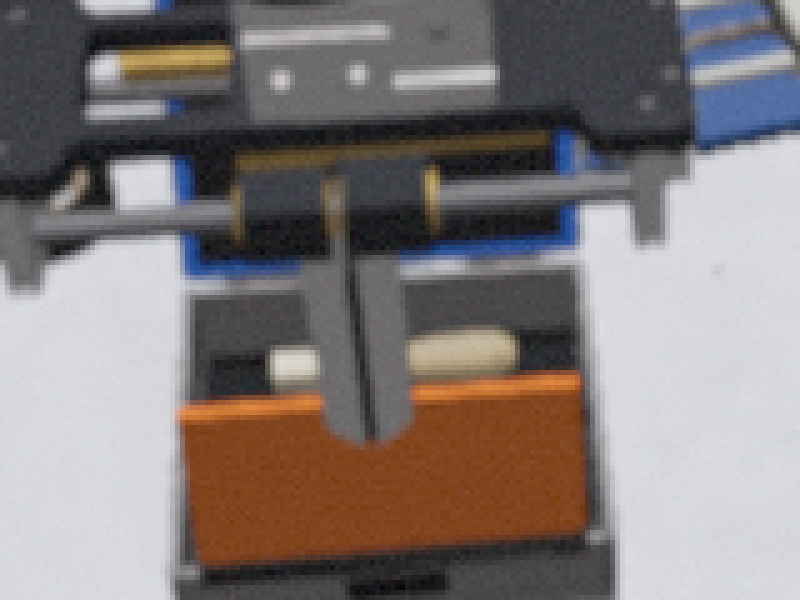

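The fingertips end at about pixel (275,288), which depth puts at z ≈ 0.153. That is TCP + 22 mm, not the stated TCP − 17 mm, so they passed over the flap. I'll redo the push with this measured offset.

Request:
step_arm(
  plan=[
    {"dx":0,"dy":0,"dz":0.35,"rx":0,"ry":0,"rz":0,"claw":1},
    {"dx":0,"dy":0,"dz":0.35,"rx":0,"ry":0,"rz":0,"claw":1},
    {"dx":-0.2,"dy":0,"dz":0,"rx":0,"ry":0,"rz":0,"claw":1},
    {"dx":-0.2,"dy":0,"dz":0,"rx":0,"ry":0,"rz":0,"claw":1},
    {"dx":-0.1,"dy":0,"dz":0,"rx":0,"ry":0,"rz":0,"claw":1},
    {"dx":-0.05,"dy":0,"dz":0.0,"rx":0,"ry":0,"rz":0,"claw":1},
    {"dx":0,"dy":0,"dz":0,"rx":0,"ry":0,"rz":0,"claw":1},
  ],
)

```text
time_s: 9.05
ee_pos: [0.4592, 0.2259, 0.0597]
eef_rot: [3.142, 0.0, 2.734]
force: [-0.1, 0.7, -0.1]
grip_width: 0.0003
grip_force: 0.0
```

```bash
cat > ang.py <<'E'
from h import *
def flap():
    p=viewer.camera('scene'); X=cloud(p); H=cv2.cvtColor(p['img'],cv2.COLOR_RGB2HSV)
    M=(H[...,0]<16)&(H[...,1]>150)&(H[...,2]>90); M[:240]=0;M[320:]=0;M[:,:228]=0;M[:,325:]=0
    F=X[M]; F=F[np.isfinite(F).all(1)]
    s=(F[:,:2]-[.4975,.2105])@np.array([-.919,.394]); k=F[:,2]>.025
    P=np.c_[s,F[:,2]][k]; c=np.median(P,0)
    w,v=np.linalg.eigh(np.cov((P-c).T)); d=v[:,1]; d=d*np.sign(-d[0])
    print('n',len(P),'flap ang',np.arctan2(d[1],-d[0]).round(3),'mid',c.round(4),'zmax',np.percentile(P[:,1],98).round(4))
if __name__=='__main__': flap()
E
python3 ang.py
```

```text
n 2704 flap ang 1.07 mid [0.0416 0.0621] zmax 0.0929
```

Request:
step_arm(
  plan=[
    {"dx":-0.085,"dy":0,"dz":0.065,"rx":0,"ry":0,"rz":0,"claw":1},
    {"dx":-0.085,"dy":0,"dz":0.065,"rx":0,"ry":0,"rz":0,"claw":1},
    {"dx":-0.055,"dy":0,"dz":0.08,"rx":0,"ry":0,"rz":0,"claw":1},
    {"dx":-0.055,"dy":0,"dz":0.075,"rx":0,"ry":0,"rz":0,"claw":1},
    {"dx":-0.033,"dy":0,"dz":0.09,"rx":0,"ry":0,"rz":0,"claw":1},
    {"dx":-0.02,"dy":0,"dz":0.06,"rx":0,"ry":0,"rz":0,"claw":1},
    {"dx":0,"dy":0,"dz":0,"rx":0,"ry":0,"rz":0,"claw":1},
  ],
)

```text
time_s: 9.8
ee_pos: [0.489, 0.2127, 0.0151]
eef_rot: [-3.14, -0.001, 2.734]
force: [0.0, 1.1, -0.0]
grip_width: 0.0003
grip_force: 0.0
```

```bash
python3 ang.py
```

```text
n 2197 flap ang 0.018 mid [0.0228 0.036 ] zmax 0.0384
```

Request:
step_arm(
  plan=[
    {"dx":0,"dy":0,"dz":0.02,"rx":0,"ry":0,"rz":0,"claw":1},
    {"dx":0,"dy":0,"dz":0,"rx":0,"ry":0,"rz":0,"claw":1},
  ],
)

```text
time_s: 10.05
ee_pos: [0.4894, 0.2131, 0.0143]
eef_rot: [3.141, 0.0, 2.735]
force: [0.9, 0.6, -0.5]
grip_width: 0.0004
grip_force: 0.0
```

Request:
step_arm(
  plan=[
    {"dx":0,"dy":0,"dz":0.01,"rx":0,"ry":0,"rz":0,"claw":1},
    {"dx":0,"dy":0,"dz":0,"rx":0,"ry":0,"rz":0,"claw":1},
  ],
)

```text
time_s: 10.25
ee_pos: [0.4894, 0.2131, 0.0133]
eef_rot: [3.141, 0.0, 2.735]
force: [0.3, -0.2, -0.4]
grip_width: 0.0006
grip_force: 0.0
```

Request:
step_arm(
  plan=[
    {"dx":0,"dy":0,"dz":0.01,"rx":0,"ry":0,"rz":0,"claw":1},
    {"dx":0,"dy":0,"dz":0,"rx":0,"ry":0,"rz":0,"claw":1},
  ],
)

```text
time_s: 10.45
ee_pos: [0.4896, 0.213, 0.0125]
eef_rot: [3.141, 0.0, 2.734]
force: [0.1, -0.5, 3.8]
grip_width: 0.0006
grip_force: 1.6
```

Request:
step_arm(
  plan=[
    {"dx":0,"dy":0,"dz":0.01,"rx":0,"ry":0,"rz":0,"claw":1},
    {"dx":0,"dy":0,"dz":0,"rx":0,"ry":0,"rz":0,"claw":1},
  ],
)

```text
time_s: 10.65
ee_pos: [0.4897, 0.213, 0.0118]
eef_rot: [3.141, 0.001, 2.734]
force: [-1.8, -1.9, 7.7]
grip_width: 0.0008
grip_force: 4.1
```

Request:
step_arm(
  plan=[
    {"dx":0,"dy":0,"dz":0.005,"rx":0,"ry":0,"rz":0,"claw":1},
    {"dx":0,"dy":0,"dz":-0.2,"rx":0,"ry":0,"rz":0,"claw":1},
    {"dx":0,"dy":0,"dz":-0.45,"rx":0,"ry":0,"rz":0,"claw":1},
    {"dx":0,"dy":0,"dz":-0.45,"rx":0,"ry":0,"rz":0,"claw":1},
    {"dx":0,"dy":0,"dz":-0.45,"rx":0,"ry":0,"rz":0,"claw":1},
    {"dx":0,"dy":0,"dz":0,"rx":0,"ry":0,"rz":0,"claw":1},
  ],
)

```text
time_s: 11.25
ee_pos: [0.4916, 0.2138, 0.1716]
eef_rot: [3.135, 0.007, 2.734]
force: [0.5, -0.5, -0.6]
grip_width: 0.0003
grip_force: 0.0
```

```bash
python3 ang.py
python3 - <<'E'
from h import *
p=viewer.camera('scene'); cv2.imwrite('pics/d.png',cv2.resize(p['img'][150:350,180:420,::-1],None,fx=3,fy=3))
E
```

```text
n 2356 flap ang -0.008 mid [0.0199 0.0351] zmax 0.0374
```

View pics/d.png

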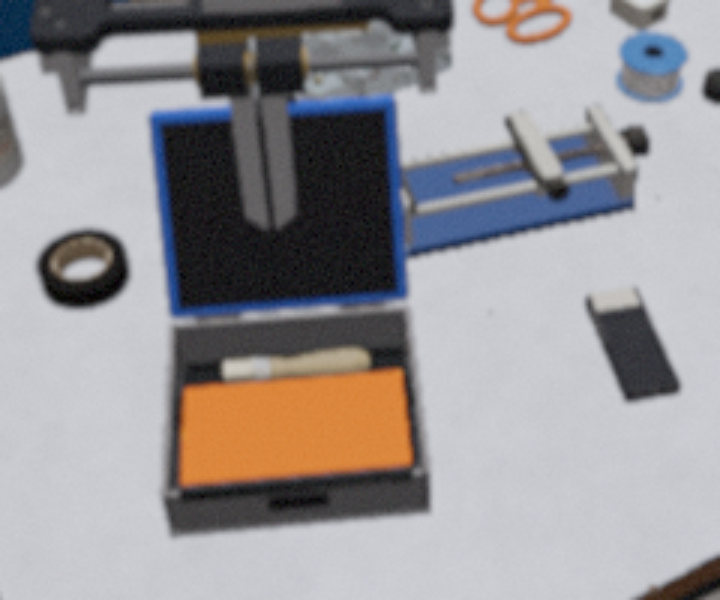

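The flap now lies flat (orange panel at about 295,430), and the lid is still open behind it. Next I go over the lid's edge and down behind it.

Request:
step_arm(
  plan=[
    {"dx":-0.49,"dy":0,"dz":0,"rx":0,"ry":0,"rz":0,"claw":1},
    {"dx":-0.49,"dy":0,"dz":0,"rx":0,"ry":0,"rz":0,"claw":1},
    {"dx":-0.49,"dy":0,"dz":0,"rx":0,"ry":0,"rz":0,"claw":1},
    {"dx":-0.45,"dy":0,"dz":0,"rx":0,"ry":0,"rz":0,"claw":1},
    {"dx":0,"dy":0,"dz":0,"rx":0,"ry":0,"rz":0,"claw":1},
  ],
)

```text
time_s: 11.85
ee_pos: [0.6679, 0.1339, 0.1609]
eef_rot: [-3.138, -0.004, 2.731]
force: [-1.1, -0.7, -1.0]
grip_width: 0.0004
grip_force: 0.0
```

Request:
step_arm(
  plan=[
    {"dx":0,"dy":0,"dz":0.35,"rx":0,"ry":0,"rz":0,"claw":1},
    {"dx":0,"dy":0,"dz":0.35,"rx":0,"ry":0,"rz":0,"claw":1},
    {"dx":0,"dy":0,"dz":0,"rx":0,"ry":0,"rz":0,"claw":1},
  ],
)

```text
time_s: 12.15
ee_pos: [0.6623, 0.1367, 0.089]
eef_rot: [-3.136, -0.009, 2.735]
force: [-0.3, 0.9, -0.7]
grip_width: 0.0006
grip_force: 0.0
```

Request:
step_arm(
  plan=[
    {"dx":0.2,"dy":0,"dz":0,"rx":0,"ry":0,"rz":0,"claw":1},
    {"dx":0.12,"dy":0,"dz":-0.05,"rx":0,"ry":0,"rz":0,"claw":1},
    {"dx":0.12,"dy":0,"dz":-0.05,"rx":0,"ry":0,"rz":0,"claw":1},
    {"dx":0.12,"dy":0,"dz":-0.05,"rx":0,"ry":0,"rz":0,"claw":1},
    {"dx":0.12,"dy":0,"dz":-0.05,"rx":0,"ry":0,"rz":0,"claw":1},
    {"dx":0.12,"dy":0,"dz":-0.05,"rx":0,"ry":0,"rz":0,"claw":1},
    {"dx":0.1,"dy":0,"dz":0,"rx":0,"ry":0,"rz":0,"claw":1},
    {"dx":0,"dy":0,"dz":0,"rx":0,"ry":0,"rz":0,"claw":1},
  ],
)

```text
time_s: 12.95
ee_pos: [0.582, 0.1733, 0.1209]
eef_rot: [-3.142, -0.0, 2.735]
force: [0.1, -0.7, -0.1]
grip_width: 0.0
grip_force: 0.0
```

```bash
cat > lid.py <<'E'
from h import *
o=telemetry.get_obs(); e=o['ee_pos']; print('tcp s',((e[:2]-[.4975,.2105])@np.array([-.919,.394])).round(4),'tip z',(e[2]+.022).round(4),o['force'].round(1))
p=viewer.camera('scene'); X=cloud(p); H=cv2.cvtColor(p['img'],cv2.COLOR_RGB2HSV)
M=(H[...,0]>100)&(H[...,0]<128)&(H[...,1]>140)&(H[...,2]>60)
P=X[M&np.isfinite(X).all(2)]; d=P[:,:2]-[.4975,.2105]; s=d@np.array([-.919,.394]); l=d@np.array([.394,.919])
k=(abs(l)<.08)&(s>-.16)&(s<.09)&(P[:,2]>.03)&(P[:,2]<.19); Q=np.c_[s,P[:,2]][k]; c=np.median(Q,0)
w,v=np.linalg.eigh(np.cov((Q-c).T)); a=v[:,1]; a=a*np.sign(a[1]); print(k.sum(),'lid',np.arctan2(a[1],a[0]).round(3),'mid',c.round(4),'s',np.percentile(Q[:,0],[2,98]).round(3),'z',np.percentile(Q[:,1],[2,50,98]).round(4))
E
python3 lid.py
```

```text
tcp s -0.0923 tip z 0.1429 [ 0.1 -0.7 -0.1]
691 lid 1.625 mid [-0.0699  0.1654] s [-0.076 -0.064] z [0.05   0.1654 0.1725]
```

Request:
step_arm(
  plan=[
    {"dx":0.12,"dy":0,"dz":0.01,"rx":0,"ry":0,"rz":0,"claw":1},
    {"dx":0.12,"dy":0,"dz":0.01,"rx":0,"ry":0,"rz":0,"claw":1},
    {"dx":0.115,"dy":0,"dz":0.025,"rx":0,"ry":0,"rz":0,"claw":1},
    {"dx":0.115,"dy":0,"dz":0.025,"rx":0,"ry":0,"rz":0,"claw":1},
    {"dx":0.11,"dy":0,"dz":0.03,"rx":0,"ry":0,"rz":0,"claw":1},
    {"dx":0.1,"dy":0,"dz":0.06,"rx":0,"ry":0,"rz":0,"claw":1},
    {"dx":0.1,"dy":0,"dz":0.06,"rx":0,"ry":0,"rz":0,"claw":1},
    {"dx":0.1,"dy":0,"dz":0.06,"rx":0,"ry":0,"rz":0,"claw":1},
    {"dx":0,"dy":0,"dz":0,"rx":0,"ry":0,"rz":0,"claw":1},
  ],
)

```text
time_s: 13.9
ee_pos: [0.5008, 0.2078, 0.0917]
eef_rot: [-3.14, -0.002, 2.735]
force: [0.4, -1.2, -0.1]
grip_width: 0.0003
grip_force: 0.0
```

```bash
python3 lid.py
```

```text
tcp s -0.0041 tip z 0.1137 [ 0.4 -1.2 -0.1]
682 lid 0.612 mid [0.0299 0.1268] s [-0.046  0.035] z [0.0715 0.1268 0.1315]
```

Request:
step_arm(
  plan=[
    {"dx":0.075,"dy":0,"dz":0.08,"rx":0,"ry":0,"rz":0,"claw":1},
    {"dx":0.07,"dy":0,"dz":0.1,"rx":0,"ry":0,"rz":0,"claw":1},
    {"dx":0.055,"dy":0,"dz":0.1,"rx":0,"ry":0,"rz":0,"claw":1},
    {"dx":0.035,"dy":0,"dz":0.08,"rx":0,"ry":0,"rz":0,"claw":1},
    {"dx":0.025,"dy":0,"dz":0.08,"rx":0,"ry":0,"rz":0,"claw":1},
    {"dx":0.02,"dy":0,"dz":0.06,"rx":0,"ry":0,"rz":0,"claw":1},
    {"dx":0.01,"dy":0,"dz":0.06,"rx":0,"ry":0,"rz":0,"claw":1},
    {"dx":0,"dy":0,"dz":0.03,"rx":0,"ry":0,"rz":0,"claw":1},
    {"dx":0,"dy":0,"dz":0,"rx":0,"ry":0,"rz":0,"claw":1},
  ],
)

```text
time_s: 14.85
ee_pos: [0.4756, 0.2188, 0.0334]
eef_rot: [-3.141, -0.0, 2.734]
force: [-0.6, -0.1, 0.4]
grip_width: 0.0001
grip_force: 0.0
```

Request:
step_arm(
  plan=[
    {"dx":0,"dy":0,"dz":0.015,"rx":0,"ry":0,"rz":0,"claw":1},
    {"dx":0,"dy":0,"dz":0,"rx":0,"ry":0,"rz":0,"claw":1},
  ],
)

```text
time_s: 15.05
ee_pos: [0.4758, 0.2189, 0.0323]
eef_rot: [3.141, 0.0, 2.734]
force: [0.0, -0.5, 0.2]
grip_width: 0.0003
grip_force: 0.0
```

Request:
step_arm(
  plan=[
    {"dx":0,"dy":0,"dz":0.01,"rx":0,"ry":0,"rz":0,"claw":1},
    {"dx":0,"dy":0,"dz":0,"rx":0,"ry":0,"rz":0,"claw":1},
  ],
)

```text
time_s: 15.25
ee_pos: [0.4757, 0.2189, 0.0313]
eef_rot: [3.142, 0.0, 2.734]
force: [0.1, -0.9, 0.2]
grip_width: 0.0005
grip_force: 0.0
```

```bash
python3 lid.py
```

```text
tcp s 0.0233 tip z 0.0533 [ 0.1 -0.9  0.2]
1383 lid 0.008 mid [0.0532 0.053 ] s [-0.046  0.065] z [0.0462 0.053  0.0557]
```

Request:
step_arm(
  plan=[
    {"dx":0,"dy":0,"dz":0.02,"rx":0,"ry":0,"rz":0,"claw":1},
    {"dx":0,"dy":0,"dz":0,"rx":0,"ry":0,"rz":0,"claw":1},
  ],
)

```text
time_s: 15.5
ee_pos: [0.4757, 0.219, 0.0294]
eef_rot: [3.141, 0.0, 2.734]
force: [-1.2, -0.7, 5.8]
grip_width: 0.0003
grip_force: 2.4
```

Request:
step_arm(
  plan=[
    {"dx":0,"dy":0,"dz":0.01,"rx":0,"ry":0,"rz":0,"claw":1},
    {"dx":0,"dy":0,"dz":0,"rx":0,"ry":0,"rz":0,"claw":1},
  ],
)

```text
time_s: 15.7
ee_pos: [0.4757, 0.2191, 0.0288]
eef_rot: [3.141, 0.0, 2.734]
force: [-4.2, 0.6, 9.1]
grip_width: 0.0005
grip_force: 4.6
```

Request:
step_arm(
  plan=[
    {"dx":0,"dy":0,"dz":0.01,"rx":0,"ry":0,"rz":0,"claw":1},
    {"dx":0,"dy":0,"dz":0,"rx":0,"ry":0,"rz":0,"claw":1},
    {"dx":0,"dy":0,"dz":-0.1,"rx":0,"ry":0,"rz":0,"claw":1},
    {"dx":0,"dy":0,"dz":-0.4,"rx":0,"ry":0,"rz":0,"claw":1},
    {"dx":0,"dy":0,"dz":-0.4,"rx":0,"ry":0,"rz":0,"claw":1},
    {"dx":0,"dy":0,"dz":-0.4,"rx":0,"ry":0,"rz":0,"claw":1},
    {"dx":0,"dy":0,"dz":-0.4,"rx":0,"ry":0,"rz":0,"claw":1},
    {"dx":0,"dy":0,"dz":0,"rx":0,"ry":0,"rz":0,"claw":1},
  ],
)

```text
time_s: 16.5
ee_pos: [0.4774, 0.2196, 0.2028]
eef_rot: [3.136, 0.006, 2.734]
force: [0.4, -0.1, -0.3]
grip_width: 0.0005
grip_force: 0.0
```

```bash
python3 lid.py
python3 - <<'E'
from h import *
p=viewer.camera('scene'); cv2.imwrite('pics/e.png',cv2.resize(p['img'][150:350,180:420,::-1],None,fx=3,fy=3))
E
```

```text
tcp s 0.022 tip z 0.2248 [ 0.4 -0.1 -0.3]
1611 lid 3.131 mid [0.0466 0.0522] s [-0.06   0.065] z [0.0479 0.0522 0.0546]
```

View pics/e.png

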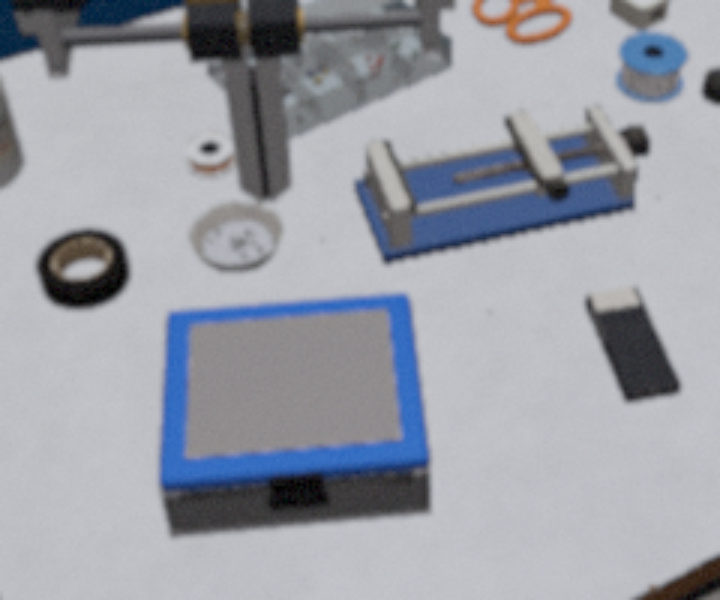

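The lid is shut flat (blue slab at about 295,390, top at 52 mm). The dish and battery are where they were, and the fingers are clear of everything.

```bash
python3 -c "
from station import hand_in; print(hand_in())"
```

```text
the job is handed in; nothing more can be done
None
```

I pushed the orange flap flat, then swung the blue lid over and pressed it shut with about 10 N; its top measured about 52 mm, and I handed the job in at about 16.5 s. My first pass at the flap missed: the fingertips sit about 40 mm higher than `ctrl.tcp_to_tips` says, so they went over the flap and dipped into the open case beside the brush, with no contact force in the readings.

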